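# Exchange the odd sample tube in a hanging rail

### The arm

A 7-joint arm with a two-finger parallel gripper is mounted at the origin on a cart in front of the work surface, level with it; the furniture and walls round the work are solid. World frame = base frame: x ahead of the robot, y to its left, z up, the work surface at z = 0. Lengths are in m, angles in rad, forces in N, time in s.
With the tool pointing down it reaches from about 0.425 to 0.925 m from the base axis. Payload 6.8 kg.
Tool frame: the origin (TCP) lies on the centre line of the jaws, within the pads' length; the fingertips stand 11 mm ahead of it and the grasp point (between the pads) lies 8 mm behind it; z points along the fingers, y is the direction in which the jaws open and shut (so a half turn about z gives the same grasp; the last joint's range is limited). The gripper opens to 85 mm and grips with 20 to 120 N. Pads are 22 mm wide; open, the fingers measure 114 mm over their backs; the gripper's body (76 mm by 85 mm) begins 54 mm behind the grasp point. The pads swing forward as they close: fully open they stand 13 mm farther back than shut.
Start: joints at [-1.457, 0.477, 0.022, 1.555, -0.011, 1.109, -0.083], TCP at [0.148, 0.658, 0.242] pointing down, gripper open.
Joint ranges: [-2.96, 2.96], [-0.34, 2.1], [-1.41, 1.46], [0.24, 2.44], [-1.37, 4.51], [0.17, 1.92], [-2.96, 2.96]. Speed limits (rad/s): [2.39, 2.39, 3.14, 3.14, 3.14, 3.14, 3.14].

### API

Orientations are given as a rotation vector (axis times angle).
In Python, from bench import r gives the robot as it stands.
- The arm moves only by the tool send_rows, never from a script. Its argument "deltas" is a list of rows, each a list of 7 numbers: the opening, from 0 (shut) to 1 (fully open), then the shift along the tool's x, y, z as a fraction of full scale, then the turn, a rotation vector about the tool's x, y, z as a fraction of full scale. In form: [[hand, x, y, z, ax, ay, az], ...]. A call has 1 to 20 rows; each row is the pose to reach, as a shift and turn from the pose commanded when the call began, along the tool's axes at that moment, turning the shorter way round; what a row does not reach only later rows make up. Full scale, the value 1, is 150 mm for a shift and 180 degrees for a turn. A row lasts 1/12 s, in which the tool goes at most 41.7 mm and 7.16 degrees, less where a joint would pass 70% of its speed; a pose out of reach is approached as far as the arm can. A call with a number of a shift or a turn outside -1 to 1 is refused whole. A call with a gripper value outside its range is refused whole. The fingers move at their own pace and stop on an object; "squeeze" is the grip in N (left out, the last holds). Time passes only in rows, so rows that repeat a pose let the fingers close. It gives the time, the measured TCP pose, the force and the opening at its end, in the units of the state.
- r.get_obs(): the state, without advancing time (a new reading comes with each control period).
- r.grab_frame(name): name is "side" or "top"; returns a dict with "pixels" (384x512x3 uint8, red, green, blue), "camera_matrix" (3x3 intrinsics, pixels), "rvec" (rotation vector, rad) and "tvec" (3), from world to camera coordinates, as OpenCV has them. Camera axes: x right, y down, z forward; pixel columns grow to the right and rows downward; lengths in m; the calibration is good to about 2 mm. A picture is of the moment at which its call begins. There is no depth.
- r.hand_in(): hands the job in, once; it reports no verdict.
The state is a dict: "clock": time; "joints": joint angles; "qvel": joint speeds; "tau": joint torques, N m; "tcp_pos": TCP position; "orientation": TCP orientation; "contact_force": force on the tool from outside, world axes, zero at the start; "moment": the same for the moment, N m; "grip_width": finger opening in m.
Only numpy, scipy, OpenCV 4.12 (cv2) and the standard library are available. Lean on these libraries where they do the work, as an engineer would, in place of code of your own. Each camera call takes 0.05 s, during which the arm holds its last target. There are 200 camera calls.

### The job

Only short-capped tubes belong in the hanging rail. Slide the tall-capped tube out of the rail and stand it in a free hole of the rack, down on its collar; bring the short-capped tube from the rack and slide it into the rail, so that both short-capped tubes hang there wholly within its length. Leave the other tall-capped tubes in their holes, and do not disturb the things standing around.

Things in the scene. Friction and masses are not known exactly. Their poses are not given: they have to be found in the camera images.
- rail: Aluminium channel 170 mm long (own y), 62 mm wide, open at both ends, fixed on four side legs and a 100x180x6 mm base plate; origin: centre of the underside. Tubes hang by the collar on two ledges (top z = 85 mm, slot 22 mm wide) under two lips (z 94 to 99 mm, 24 mm apart; walls 38 mm apart): in and out only by sliding along y through an end, cap up between the lips
- rail_mid (a point): middle of the rail's slot, level with the top of the ledges, 85 mm above the rail's origin
- rack: Tube rack of grey plastic fixed to the bench, 110x130x75 mm, six vertical holes of 20 mm in two rows 50 mm apart (own x = -25, +25 mm), three in a row 40 mm apart (own y = -40, 0, +40 mm). Origin: centre of its underside. The top of the holed plate, on which collars rest, is 75 mm above the origin.
- free_hole: centre of the mouth of the one hole of the rack that is empty at the start, level with the plate's top (no visible part of its own)
- tall_in_rail: Steel tube 16 mm in diameter, round bottom, collar 32 mm in diameter and 4 mm thick, black round tall cap above it, 18 mm in diameter and 60 mm high; 60 g. Origin on the axis at the collar's underside, z up to the cap; the tube ends 60 mm below it, the cap 64 mm above it. At the start it hangs in the rail, near one end or the other.
- short_in_rail: Steel tube 16 mm in diameter, round bottom, collar 32 mm in diameter and 4 mm thick, black round short cap above it, 18 mm in diameter and 36 mm high; 60 g. Origin on the axis at the collar's underside, z up to the cap; the tube ends 60 mm below it, the cap 40 mm above it. At the start it hangs in the rail, nearer the other end.
- short_in_rack: Steel tube 16 mm in diameter, round bottom, collar 32 mm in diameter and 4 mm thick, black round short cap above it, 18 mm in diameter and 36 mm high; 60 g. Origin on the axis at the collar's underside, z up to the cap; the tube ends 60 mm below it, the cap 40 mm above it. At the start it stands in one of the rack's holes among the tall-capped ones.
- rack_hole0 (a point): mouth of rack hole 0, at own x = -25, y = -40 mm of the rack, level with the plate's top
- rack_hole1 (a point): mouth of rack hole 1, at own x = -25, y = +0 mm of the rack, level with the plate's top
- rack_hole2 (a point): mouth of rack hole 2, at own x = -25, y = +40 mm of the rack, level with the plate's top
- rack_hole3 (a point): mouth of rack hole 3, at own x = +25, y = -40 mm of the rack, level with the plate's top
- rack_hole4 (a point): mouth of rack hole 4, at own x = +25, y = +0 mm of the rack, level with the plate's top
- rack_hole5 (a point): mouth of rack hole 5, at own x = +25, y = +40 mm of the rack, level with the plate's top
- tall_1: Steel tube 16 mm in diameter, round bottom, collar 32 mm in diameter and 4 mm thick, black round tall cap above it, 18 mm in diameter and 60 mm high; 60 g. Origin on the axis at the collar's underside, z up to the cap; the tube ends 60 mm below it, the cap 64 mm above it. Stands in the rack and stays there.
- tall_2: Steel tube 16 mm in diameter, round bottom, collar 32 mm in diameter and 4 mm thick, black round tall cap above it, 18 mm in diameter and 60 mm high; 60 g. Origin on the axis at the collar's underside, z up to the cap; the tube ends 60 mm below it, the cap 64 mm above it. Stands in the rack and stays there.
- tall_3: Steel tube 16 mm in diameter, round bottom, collar 32 mm in diameter and 4 mm thick, black round tall cap above it, 18 mm in diameter and 60 mm high; 60 g. Origin on the axis at the collar's underside, z up to the cap; the tube ends 60 mm below it, the cap 64 mm above it. Stands in the rack and stays there.
- tall_4: Steel tube 16 mm in diameter, round bottom, collar 32 mm in diameter and 4 mm thick, black round tall cap above it, 18 mm in diameter and 60 mm high; 60 g. Origin on the axis at the collar's underside, z up to the cap; the tube ends 60 mm below it, the cap 64 mm above it. Stands in the rack and stays there.
- flux_bottle: bystander: white bottle 168 mm tall with a red spout, behind the rail. Origin: centre of its underside.
- pump_bottle: bystander: white dispenser bottle 118 mm tall, 72 mm wide, behind the rack. Origin: centre of its underside.
- coil_a: bystander: small coil unit 23x28x22 mm by the rail. Origin: centre of its underside.
- coil_b: bystander: small coil unit 23x28x22 mm by the rack. Origin: centre of its underside.
- coil_c: bystander: small coil unit 23x28x22 mm by the rack. Origin: centre of its underside.
- tape_2: bystander: roll of dark tape 53 mm wide, 19 mm high. Origin: centre of its underside.
- adapter_block: bystander: black terminal block 39x50x20 mm. Origin: centre of its underside.

How it is judged:
At the end, for the whole second after the job is handed in: All tubes at rest: the five tall-capped ones seated in rack holes (the moved one within 6 mm of an axis; collar within 5 mm of the plate, tilt under 0.12 rad), both short-capped ones hanging in the rail (within 76 mm of its middle, collar in the channel, tilt under 0.15 rad) (z of tall_in_rail in the frame of rack between 0.07 and 0.079 m and angle between each of tall_in_rail, tall_1, tall_2, tall_3, tall_4's own z axis and vertical below 0.12 rad and (horizontal distance between tall_in_rail and rack_hole0 below 0.006 m or horizontal distance between tall_in_rail and rack_hole1 below 0.006 m or horizontal distance between tall_in_rail and rack_hole2 below 0.006 m or horizontal distance between tall_in_rail and rack_hole3 below 0.006 m or horizontal distance between tall_in_rail and rack_hole4 below 0.006 m or horizontal distance between tall_in_rail and rack_hole5 below 0.006 m) and linear speed of each of tall_in_rail, short_in_rack, short_in_rail, tall_1, tall_2, tall_3, tall_4 below 0.02 m/s and y of short_in_rack in the frame of rail between -0.076 and 0.076 m and x of short_in_rack in the frame of rail between -0.008 and 0.008 m and z of short_in_rack in the frame of rail between 0.081 and 0.092 m and angle between each of short_in_rack, short_in_rail's own z axis and vertical below 0.15 rad and y of short_in_rail in the frame of rail between -0.076 and 0.076 m and x of short_in_rail in the frame of rail between -0.008 and 0.008 m and z of short_in_rail in the frame of rail between 0.081 and 0.092 m and z of tall_1 in the frame of rack between 0.07 and 0.079 m and z of tall_2 in the frame of rack between 0.07 and 0.079 m and z of tall_3 in the frame of rack between 0.07 and 0.079 m and z of tall_4 in the frame of rack between 0.07 and 0.079 m); the robot touches nothing.
It fails at once if one of the other tall-capped tubes in the rack is lifted or moved by more than 15 mm (distance of any of tall_1, tall_2, tall_3, tall_4 from where it was at the start of the episode above 0.015 m).
It fails at once if the short-capped tube that hangs in the rail is taken out of it (y of short_in_rail in the frame of rail above 0.09 m or y of short_in_rail in the frame of rail below -0.09 m).
It fails at once if a bystander is pushed more than 20 mm or a bottle tipped over (distance of any of flux_bottle, pump_bottle, coil_a, coil_b, coil_c, tape_2, adapter_block from where it was at the start of the episode above 0.02 m or angle between any of flux_bottle, pump_bottle's own z axis and vertical above 0.5 rad).
It also fails if it takes over 54 s, if anything falls off the work surface, if the arm or the gripper's body presses on something with over 40 N, if the wrist force passes 120 N, or if a joint passes its speed limit or range.

## Working session

There is one attempt and no reset: what is moved stays moved. The work goes in short steps, Python scripts to look and compute and a tool call to move; the robot and the scene stay as the last step left them, time stands still between calls to the robot, and variables do not carry over. Pictures are saved under pics/ and viewed, about 8 in all and at most 12, crops included, and the job is handed in when it is done.

Besides the shell and the picture viewer there is one more tool, called after "Emit:" by a JSON object that holds its "fn" and its "kwargs". send_rows: Moves the arm, as the interface text tells. Shift numbers are shares of 150 mm and turn numbers shares of 180 degrees, none past 1 either way. Its arguments: {"type":"object","properties":{"deltas":{"type":"array","items":{"type":"array","items":{"type":"number"}}},"squeeze":{"type":"number"}},"required":["deltas"]}

```bash
mkdir -p pics; ls; cat > h.py <<'E'
import numpy as np,cv2
from bench import r
from scipy.spatial.transform import Rotation as R
def grab(n,save=None):
    f=r.grab_frame(n)
    if save: cv2.imwrite('pics/'+save,f['pixels'][:,:,::-1])
    return f
def ray(f,uv,z):
    K=np.array(f['camera_matrix']);Rm=R.from_rotvec(np.ravel(f['rvec'])).as_matrix();t=np.ravel(f['tvec'])
    c=-Rm.T@t; d=Rm.T@np.linalg.inv(K)@np.array([uv[0],uv[1],1.])
    return c+d*(z-c[2])/d[2]
def proj(f,P):
    return cv2.projectPoints(np.array(P,float).reshape(-1,3),np.ravel(f['rvec']),np.ravel(f['tvec']),np.array(f['camera_matrix']),None)[0].reshape(-1,2)
E
python3 - <<'E'
from h import *
for n in('top','side'):
    f=grab(n,n+'0.png');Rm=R.from_rotvec(np.ravel(f['rvec'])).as_matrix()
    print(n,-Rm.T@np.ravel(f['tvec']),np.array(f['camera_matrix'])[0,0],Rm.round(2).tolist())
o=r.get_obs();print(o['clock'],o['tcp_pos'],o['orientation'],o['grip_width'],o['contact_force'])
E
```

```text
pics
top [0.513395   0.10792606 1.11000198] 349.05306149083486 [[0.01, -1.0, 0.01], [-0.99, -0.01, -0.11], [0.11, -0.01, -0.99]]
side [ 0.19793016 -0.60243861  0.48118273] 387.66490976815885 [[0.87, -0.5, 0.02], [-0.2, -0.38, -0.9], [0.46, 0.78, -0.43]]
0.1 [0.14838285 0.65795777 0.24142581] [-3.47611151e-01 -3.12222974e+00  2.61912040e-03] 0.08559207799737675 [-0.37613134  0.59547942 -0.53553007]
```

View pics/top0.png

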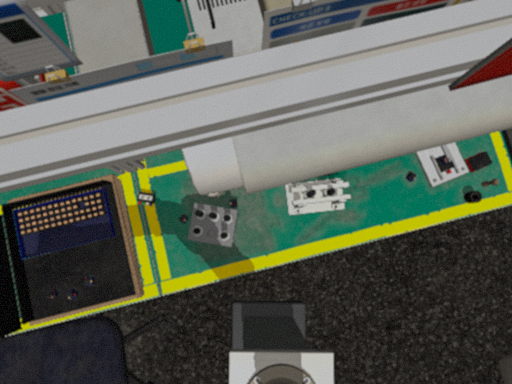

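View pics/side0.png

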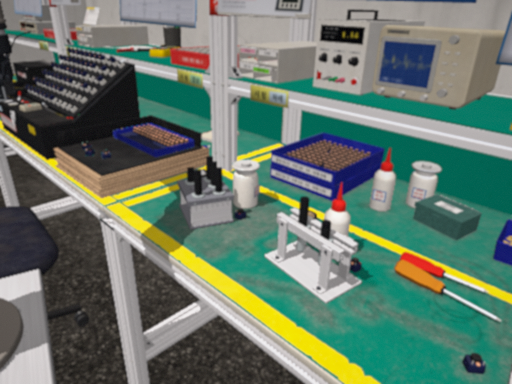

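```bash
python3 - <<'E'
from h import *
f=grab('top');g=grab('side')
o=r.get_obs();print(proj(f,[o['tcp_pos'],[0,0,0]]),proj(g,[o['tcp_pos']]))
a=f['pixels'][160:260,165:365,::-1];b=g['pixels'][145:305,165:375,::-1]
A=cv2.resize(a,None,fx=4,fy=4,interpolation=cv2.INTER_CUBIC)
cv2.imwrite('pics/topc.png',A)
cv2.imwrite('pics/sidec.png',cv2.resize(b,None,fx=3.6,fy=3.6,interpolation=cv2.INTER_CUBIC))
E
```

```text
[[ 10.42820001 385.31024476]
 [280.89979085 403.99961152]] [[ 6.4835005  97.65339323]]
```

View pics/topc.png

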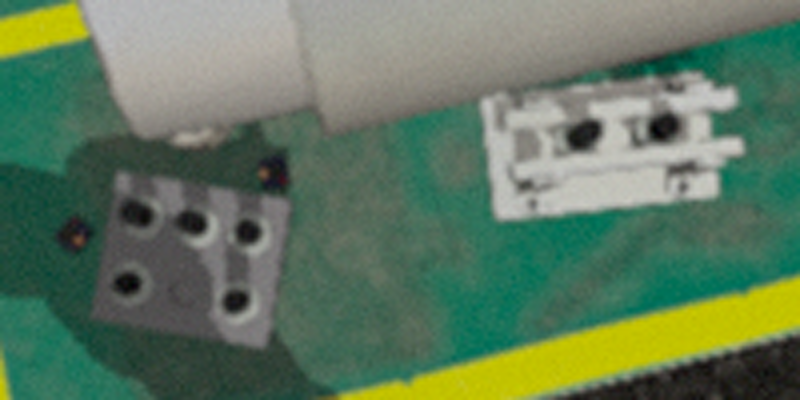

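View pics/sidec.png

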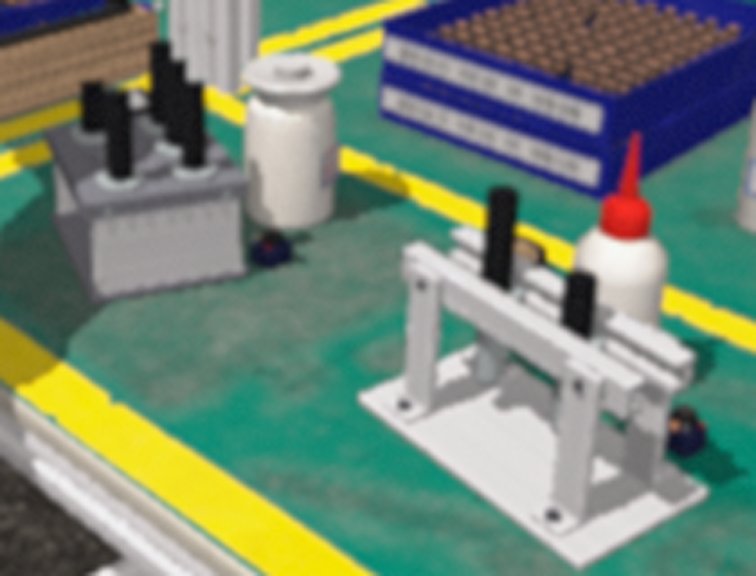

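```bash
python3 - <<'E'
from h import *
f=grab('top');g=grab('side')
px=f['pixels'].astype(int)
m=(px.max(2)<60).astype(np.uint8)
n,l,s,c=cv2.connectedComponentsWithStats(m[160:260,165:365])
for i in range(1,n):
    if 12<s[i,4]<200 :
        uv=c[i]+[165,160]; print(s[i].tolist(),uv.round(1),ray(f,uv,.115).round(4),ray(f,uv,.125).round(4))
q=lambda u,v,z:ray(f,(u/4+165-.4,v/4+160-.4),z)
rk=[q(*p,.075) for p in((117,170),(293,197),(268,348),(92,318))]
print('rack',np.round(rk,4).tolist(),np.mean(rk,0).round(4),[np.linalg.norm(rk[i]-rk[i-1]).round(4) for i in range(4)])
rl=[q(*p,.006) for p in((485,98),(497,220),(720,195))];print('rail',np.round(rl,4).tolist(),np.linalg.norm(rl[1]-rl[0]),np.linalg.norm(rl[2]-rl[1]))
# side: cap tops -> z plane
sc=lambda u,v,z:ray(g,(u/3.6+165-.4,v/3.6+145-.4),z).round(4)
print('side tall rail',sc(503,193,.149),'short rail',sc(580,277,.125),'short rack',sc(93,86,.115),'tall fr',sc(118,97,.139),'tall br',sc(193,88,.139))
print('as short?',sc(118,97,.115), 'tall?',sc(93,86,.139))
print('ends', sc(417,252,.099),sc(635,388,.099))
E
```

```text
[162, 29, 8, 6, 33] [330.4 191.5] [ 0.632 -0.129  0.115] [ 0.6308 -0.1266  0.125 ]
[142, 31, 8, 6, 36] [310.3 193.4] [ 0.6255 -0.071   0.115 ] [ 0.6244 -0.0692  0.125 ]
[63, 38, 9, 10, 65] [232.9 202.6] [0.5959 0.1509 0.115 ] [0.5951 0.1505 0.125 ]
[30, 50, 8, 7, 42] [198.4 213. ] [0.5648 0.2483 0.115 ] [0.5642 0.2469 0.125 ]
[44, 53, 7, 5, 31] [212.  215.1] [0.5592 0.2095 0.115 ] [0.5587 0.2085 0.125 ]
[13, 54, 11, 10, 61] [183.1 217.9] [0.5501 0.2914 0.115 ] [0.5498 0.2895 0.125 ]
[59, 55, 6, 6, 26] [226.3 217.3] [0.5534 0.1687 0.115 ] [0.553  0.1681 0.125 ]
[28, 68, 7, 6, 33] [196.2 230.4] [0.5153 0.253  0.115 ] [0.5153 0.2516 0.125 ]
[56, 73, 6, 5, 24] [223.3 234.9] [0.5038 0.1762 0.115 ] [0.5039 0.1755 0.125 ]
rack [[0.5989, 0.2685, 0.075], [0.5807, 0.1376, 0.075], [0.4696, 0.1539, 0.075], [0.4897, 0.2834, 0.075]] [0.5347 0.2108 0.075 ] [np.float64(0.1102), np.float64(0.1322), np.float64(0.1123), np.float64(0.131)]
rail [[0.6665, -0.0124, 0.006], [0.5692, -0.0221, 0.006], [0.5915, -0.1995, 0.006]] 0.097769290919768 0.17877410242172465
side tall rail [ 0.6234 -0.0725  0.149 ] short rail [ 0.6311 -0.1314  0.125 ] short rack [0.5138 0.2475 0.115 ] tall fr [0.5003 0.1675 0.139 ] tall br [0.549  0.1597 0.139 ]
as short? [0.5215 0.2215 0.115 ] tall? [0.4931 0.1918 0.139 ]
ends [ 0.5985 -0.0312  0.099 ] [ 0.617  -0.1941  0.099 ]
```

Side and top views agree to about 4 mm. Rack centre is (.535,.211) with yaw −8.3°, and the free hole (front middle) is at (.510,.2145). The short tube in the rack (front left) is at (.515,.251). Rail centre is (.629,−.1065) with yaw +7.2°. The tall tube in the rail is at (.6235,−.071), so it exits by the +y end. I'll start moving.

Emit:
{"fn": "send_rows", "kwargs": {"deltas": [[0.5,0.5,-0.23,-0.2,0,0,0.2],[0.5,0.99,-0.46,-0.2,0,0,0.4294],[0.5,0.99,-0.46,-0.2,0,0,0.4294],[0.5,0.99,-0.46,-0.2,0,0,0.4294],[0.5,0.99,-0.46,-0.2,0,0,0.4294],[0.5,0.99,-0.46,-0.2,0,0,0.4294],[0.5,0.99,-0.46,-0.2,0,0,0.4294],[0.5,0.99,-0.46,-0.2,0,0,0.4294],[0.5,0.99,-0.46,-0.2,0,0,0.4294],[0.5,0.99,-0.46,-0.2,0,0,0.4294],[0.5,0.99,-0.46,-0.2,0,0,0.4294],[0.5,0.99,-0.46,-0.2,0,0,0.4294],[0.5,0.99,-0.46,-0.2,0,0,0.4294],[0.5,0.99,-0.46,-0.2,0,0,0.4294]], "squeeze": 30}}

```text
clock: 1.47
tcp_pos: [-0.0117, 0.6238, 0.2723]
orientation: [-2.218, -2.225, -0.0]
contact_force: [-0.0, -0.5, 0.0]
grip_width: 0.0427
```

Emit:
{"fn": "send_rows", "kwargs": {"deltas": [[0.5,-0.1,0.3,0,0,0,0],[0.5,-0.2,0.55,0,0,0,0],[0.5,-0.3,0.8,0,0,0,0],[0.5,-0.4,1,0,0,0,0],[0.5,-0.4,1,0,0,0,0]]}}

```text
clock: 1.88
tcp_pos: [0.148, 0.5598, 0.2729]
orientation: [2.23, 2.208, 0.003]
contact_force: [1.1, -0.9, -0.6]
grip_width: 0.0427
```

Emit:
{"fn": "send_rows", "kwargs": {"deltas": [[0.5,-0.2,0.25,0,0,0,0],[0.5,-0.4,0.5,0,0,0,0],[0.5,-0.6,0.75,0,0,0,0],[0.5,-0.8,1,0,0,0,0],[0.5,-0.8,1,0,0,0,0]]}}

```text
clock: 2.3
tcp_pos: [0.2921, 0.4405, 0.2727]
orientation: [2.223, 2.218, 0.001]
contact_force: [-0.3, -0.2, 0.2]
grip_width: 0.0429
```

Emit:
{"fn": "send_rows", "kwargs": {"deltas": [[0.5,-0.25,0.25,0,0,0,0],[0.5,-0.5,0.5,0,0,0,0],[0.5,-0.75,0.75,0,0,0,0],[0.5,-1,1,0,0,0,0],[0.5,-1,1,0,0,0,0]]}}

```text
clock: 2.72
tcp_pos: [0.4368, 0.2951, 0.2726]
orientation: [-2.218, -2.224, -0.001]
contact_force: [1.2, 0.8, -0.6]
grip_width: 0.0425
```

Emit:
{"fn": "send_rows", "kwargs": {"deltas": [[0.5,-0.25,0.25,0,0,0,0],[0.5,-0.5,0.5,0,0,0,0],[0.5,-0.75,0.75,0,0,0,0],[0.5,-1,0.75,0,0,0,0],[0.5,-1,0.75,0,0,0,0]]}}

```text
clock: 3.13
tcp_pos: [0.5503, 0.1417, 0.2726]
orientation: [2.222, 2.217, -0.0]
contact_force: [-0.2, -0.2, 0.2]
grip_width: 0.0426
```

Emit:
{"fn": "send_rows", "kwargs": {"deltas": [[0.4,-0.25,0.12,0,0,0,0],[0.4,-0.5,0.25,0,0,0,0],[0.4,-0.75,0.37,0,0,0,0],[0.4,-1,0.488,0,0,0,0],[0.4,-1,0.488,0,0,0,0]]}}

```text
clock: 3.55
tcp_pos: [0.6232, -0.014, 0.2731]
orientation: [2.228, 2.207, -0.003]
contact_force: [-0.5, -1.4, 1.0]
grip_width: 0.0343
```

Emit:
{"fn": "send_rows", "kwargs": {"deltas": [[0.4,-0.2,0,0,0,0,0],[0.4,-0.418,0,0,0,0,0],[0.4,-0.418,0,0.25,0,0,0],[0.4,-0.418,0,0.4,0,0,0],[0.4,-0.418,0,0.4,0,0,0],[0.4,-0.418,0,0.4,0,0,0]]}}

```text
clock: 4.05
tcp_pos: [0.6208, -0.0655, 0.2116]
orientation: [-2.218, -2.222, 0.003]
contact_force: [0.5, 0.4, 0.8]
grip_width: 0.0342
```

```bash
python3 - <<'E'
from h import *
f=grab('top','top1.png');g=grab('side')
cv2.imwrite('pics/side1c.png',cv2.resize(g['pixels'][60:310,150:400,::-1],None,fx=2.4,fy=2.4,interpolation=cv2.INTER_CUBIC))
print(r.get_obs()['tcp_pos'])
E
```

```text
[ 0.62247287 -0.0657829   0.2138187 ]
```

View pics/side1c.png

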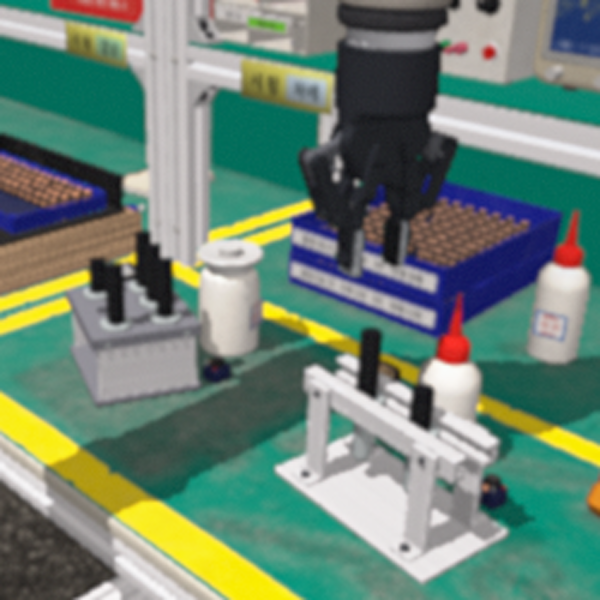

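Emit:
{"fn": "send_rows", "kwargs": {"deltas": [[0.4,-0.033,0.01,0.15,0,0,0],[0.4,-0.033,0.01,0.3,0,0,0],[0.4,-0.033,0.01,0.45,0,0,0],[0.4,-0.033,0.01,0.55,0,0,0],[0.4,-0.033,0.01,0.59,0,0,0],[0.4,-0.033,0.01,0.59,0,0,0],[0.4,-0.033,0.01,0.59,0,0,0],[0.4,-0.033,0.01,0.59,0,0,0]]}}

```text
clock: 4.82
tcp_pos: [0.6242, -0.0712, 0.1257]
orientation: [2.22, 2.22, 0.003]
contact_force: [0.2, -0.7, 0.6]
grip_width: 0.0341
```

```bash
python3 - <<'E'
from h import *
g=grab('side')
cv2.imwrite('pics/side2c.png',cv2.resize(g['pixels'][120:270,220:400,::-1],None,fx=4,fy=4,interpolation=cv2.INTER_CUBIC))
o=r.get_obs();print(o['tcp_pos'],o['contact_force'])
print(ray(g,(339.6,205),.11))
E
```

```text
[ 0.62412833 -0.07123599  0.12552179] [-0.15603618 -0.46233198  0.02174006]
[ 0.72032672 -0.07056837  0.11      ]
```

View pics/side2c.png

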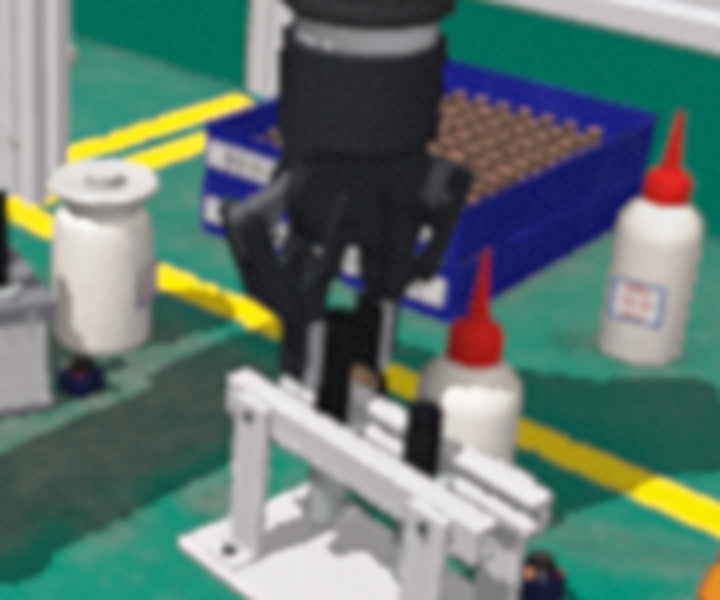

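Emit:
{"fn": "send_rows", "kwargs": {"deltas": [[0.1,0,0,0,0,0,0],[0.1,0,0,0,0,0,0],[0.1,0,0,0,0,0,0],[0.1,0,0,0,0,0,0],[0.1,0,0,0,0,0,0],[0.1,0,0,0,0,0,0]], "squeeze": 30}}

```text
clock: 5.37
tcp_pos: [0.6237, -0.0712, 0.1248]
orientation: [2.221, 2.221, 0.002]
contact_force: [-0.6, -0.2, 7.0]
grip_width: 0.017
```

```bash
python3 - <<'E'
from h import *
o=r.get_obs();print(o['tcp_pos'],o['contact_force'],o['moment'],o['grip_width'])
E
```

```text
[ 0.62368425 -0.0712059   0.12483753] [-0.64641723 -0.20851489  7.04637911] [ 0.13621239  0.26900254 -0.02215963] 0.01703927883376556
```

Emit:
{"fn": "send_rows", "kwargs": {"deltas": [[0.1,0,0,-0.017,0,0,0],[0.1,0,0,-0.017,0,0,0],[0.1,0.06,-0.008,-0.017,0,0,0],[0.1,0.12,-0.015,-0.017,0,0,0],[0.1,0.18,-0.023,-0.017,0,0,0],[0.1,0.24,-0.03,-0.017,0,0,0],[0.1,0.24,-0.03,-0.017,0,0,0]]}}

```text
clock: 5.95
tcp_pos: [0.6182, -0.0313, 0.1259]
orientation: [-2.216, -2.224, -0.001]
contact_force: [0.1, 1.0, 0.4]
grip_width: 0.0171
```

Emit:
{"fn": "send_rows", "kwargs": {"deltas": [[0.1,0.07,-0.009,0,0,0,0],[0.1,0.14,-0.018,0,0,0,0],[0.1,0.21,-0.026,0,0,0,0],[0.1,0.28,-0.035,0,0,0,0],[0.1,0.35,-0.044,0,0,0,0],[0.1,0.42,-0.053,0,0,0,0],[0.1,0.5,-0.063,0,0,0,0],[0.1,0.5,-0.063,0,0,0,0]]}}

```text
clock: 6.62
tcp_pos: [0.6087, 0.0439, 0.1261]
orientation: [-2.216, -2.225, -0.001]
contact_force: [-0.5, 1.1, -1.5]
grip_width: 0.0169
```

Emit:
{"fn": "send_rows", "kwargs": {"deltas": [[0.1,0,0,-0.15,0,0,0],[0.1,0,0,-0.3,0,0,0],[0.1,0,0,-0.45,0,0,0],[0.1,0,0,-0.6,0,0,0],[0.1,0,0,-0.7,0,0,0],[0.1,0,0,-0.7,0,0,0],[0.1,0,0,-0.7,0,0,0]]}}

```text
clock: 7.2
tcp_pos: [0.6093, 0.0396, 0.2319]
orientation: [2.221, 2.22, 0.002]
contact_force: [-0.1, 0.2, -0.3]
grip_width: 0.0171
```

```bash
python3 - <<'E'
from h import *
g=grab('side');f=grab('top')
cv2.imwrite('pics/side3c.png',cv2.resize(g['pixels'][90:290,170:380,::-1],None,fx=3,fy=3,interpolation=cv2.INTER_CUBIC))
o=r.get_obs();print(o['tcp_pos'],o['contact_force'],o['moment'])
E
```

```text
[0.60826855 0.03983347 0.23022472] [-0.29399576 -0.06701154 -0.55209425] [-0.00135401  0.00782198 -0.04194814]
```

View pics/side3c.png

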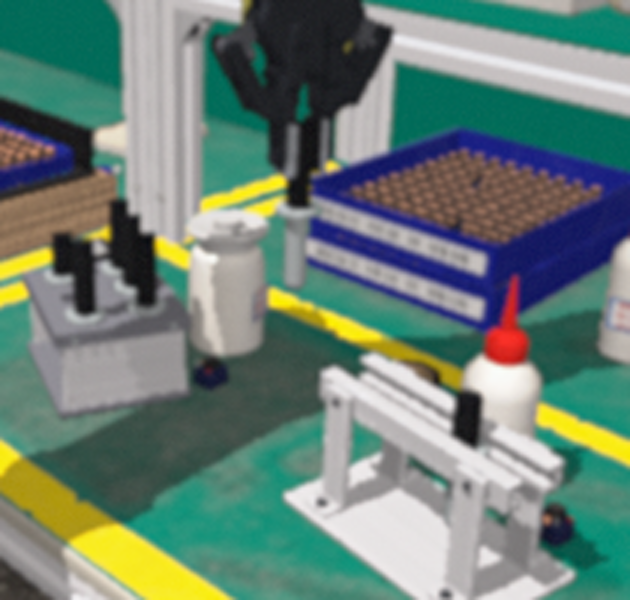

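```bash
python3 - <<'E'
from h import *
g=grab('side')
o=r.get_obs();t=o['tcp_pos'];print(t)
for z in(.190,):
  for d in (0,.04,-.04): pass
P=np.array([[t[0],t[1],z] for z in(.194,.19,.17,.15,.135,.131)])
pp=proj(g,P);print(pp.round(1))
im=g['pixels'].astype(int)
for row in range(158,186,2):
    s=im[row,255:285].sum(1);print(row,(s//3).tolist())
E
```

```text
[0.60818659 0.03984443 0.23000583]
[[267.9 159.2]
 [267.9 161. ]
 [267.5 169.8]
 [267.2 178.5]
 [266.9 184.8]
 [266.8 186.5]]
158 [175, 176, 177, 175, 175, 184, 199, 206, 190, 138, 75, 37, 28, 24, 18, 19, 34, 83, 132, 160, 167, 161, 157, 161, 165, 161, 154, 148, 134, 114]
160 [194, 185, 176, 172, 175, 188, 187, 187, 189, 180, 165, 148, 128, 115, 112, 115, 116, 124, 138, 152, 150, 143, 145, 152, 150, 154, 165, 169, 167, 166]
162 [229, 222, 207, 175, 144, 128, 122, 134, 149, 161, 167, 172, 171, 170, 168, 165, 160, 150, 139, 123, 111, 120, 141, 155, 158, 162, 169, 168, 158, 156]
164 [229, 226, 215, 189, 152, 119, 108, 108, 106, 105, 108, 116, 125, 129, 130, 126, 116, 94, 75, 68, 62, 65, 72, 84, 92, 109, 126, 137, 150, 159]
166 [173, 158, 151, 143, 130, 114, 110, 109, 107, 104, 106, 113, 120, 125, 127, 127, 114, 91, 69, 62, 63, 61, 59, 61, 59, 57, 61, 65, 75, 88]
168 [142, 134, 126, 119, 113, 110, 108, 108, 112, 123, 132, 135, 137, 134, 130, 125, 115, 103, 89, 74, 66, 60, 60, 57, 59, 61, 66, 72, 75, 71]
170 [116, 113, 110, 110, 111, 111, 113, 111, 116, 132, 149, 159, 157, 148, 137, 126, 
[... 428 characters left out ...]
52, 158, 157, 152, 141, 126, 107, 92, 93, 109, 125, 141, 152, 158, 162, 167, 167, 163, 158, 157]
178 [155, 144, 134, 120, 112, 108, 107, 106, 118, 140, 155, 159, 157, 153, 141, 126, 109, 96, 88, 78, 75, 76, 82, 90, 105, 121, 134, 145, 154, 163]
180 [153, 145, 135, 120, 112, 112, 111, 112, 122, 142, 156, 159, 157, 153, 139, 123, 110, 108, 108, 110, 109, 108, 102, 91, 81, 74, 72, 76, 86, 100]
182 [153, 146, 135, 120, 110, 107, 106, 108, 119, 140, 156, 158, 158, 151, 139, 123, 112, 110, 111, 113, 114, 115, 115, 111, 108, 104, 100, 95, 89, 85]
184 [152, 144, 132, 121, 112, 107, 105, 104, 113, 134, 152, 156, 153, 147, 135, 119, 110, 109, 113, 115, 116, 115, 114, 112, 110, 110, 111, 112, 114, 116]
```

Emit:
{"fn": "send_rows", "kwargs": {"deltas": [[0.1,0,0,-0.15,0,0,0],[0.1,0,0,-0.27,0,0,0],[0.1,0.14,-0.09,-0.27,0,0,0],[0.1,0.28,-0.18,-0.27,0,0,0],[0.1,0.42,-0.27,-0.27,0,0,0],[0.1,0.56,-0.36,-0.27,0,0,0],[0.1,0.7,-0.45,-0.27,0,0,0],[0.1,0.84,-0.55,-0.27,0,0,0],[0.1,0.95,-0.63,-0.27,0,0,0],[0.1,1,-0.657,-0.27,0,0,0],[0.1,1,-0.657,-0.27,0,0,0]]}}

```text
clock: 8.27
tcp_pos: [0.5091, 0.1919, 0.2709]
orientation: [-2.216, -2.225, 0.002]
contact_force: [-0.9, 0.1, -0.2]
grip_width: 0.0172
```

Emit:
{"fn": "send_rows", "kwargs": {"deltas": [[0.1,0.1,0,0,0,0,0],[0.1,0.165,0,0,0,0,0],[0.1,0.165,0,0,0,0,0],[0.1,0.165,0,0,0,0,0],[0.1,0.165,0,0,0,0,0]]}}

```text
clock: 8.68
tcp_pos: [0.5109, 0.2138, 0.2717]
orientation: [2.222, 2.22, -0.001]
contact_force: [0.5, -0.3, 0.1]
grip_width: 0.0176
```

```bash
python3 - <<'E'
from h import *
g=grab('side')
o=r.get_obs();t=o['tcp_pos'];print(o['clock'],t,o['contact_force'],o['orientation'])
print('tube bottom/ top px',proj(g,[[t[0],t[1],t[2]-.035],[t[0],t[1],t[2]-.04],[t[0],t[1],t[2]-.09],[.5097,.2145,.075],[.5153,.2525,.115],[.5039,.1758,.139]]).round(1).tolist())
cv2.imwrite('pics/side4c.png',cv2.resize(g['pixels'][100:250,150:300,::-1],None,fx=4,fy=4,interpolation=cv2.INTER_CUBIC))
E
```

```text
8.7333 [0.51086283 0.21365411 0.27177583] [ 1.00809654  0.4001124  -1.05878791] [ 2.22265171e+00  2.21956259e+00 -5.43747579e-04]
tube bottom/ top px [[192.1, 124.1], [192.2, 126.2], [193.2, 147.1], [194.7, 188.4], [190.3, 167.7], [197.4, 170.0]]
```

View pics/side4c.png

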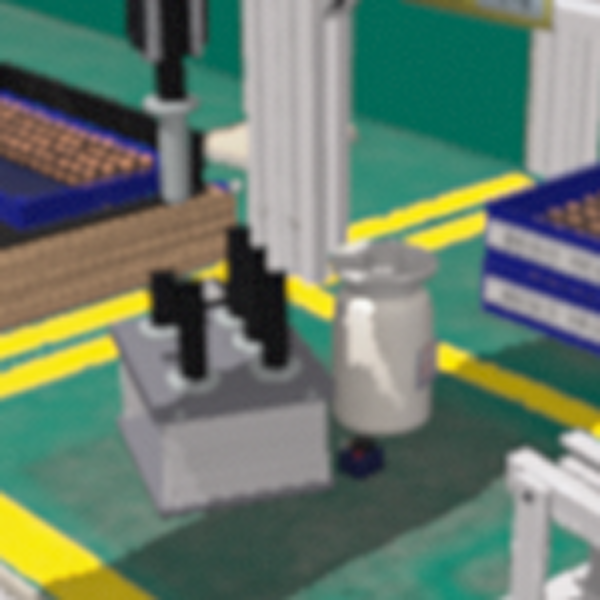

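Emit:
{"fn": "send_rows", "kwargs": {"deltas": [[0.1,0,0,0.15,0,0,0],[0.1,0,0,0.3,0,0,0],[0.1,0,0,0.45,0,0,0],[0.1,0,0,0.55,0,0,0],[0.1,0,0,0.6,0,0,0],[0.1,0,0,0.6,0,0,0],[0.1,0,0,0.63,0,0,0],[0.1,0,0,0.66,0,0,0],[0.1,0,0,0.69,0,0,0],[0.1,0,0,0.69,0,0,0]]}}

```text
clock: 9.57
tcp_pos: [0.5101, 0.2147, 0.168]
orientation: [-2.221, -2.221, 0.001]
contact_force: [-0.8, 1.9, -1.0]
grip_width: 0.0173
```

Emit:
{"fn": "send_rows", "kwargs": {"deltas": [[0.1,0,0,0.03,0,0,0],[0.1,0,0,0.06,0,0,0],[0.1,0,0,0.09,0,0,0],[0.1,0,0,0.12,0,0,0],[0.1,0,0,0.12,0,0,0]]}}

```text
clock: 9.98
tcp_pos: [0.51, 0.2144, 0.1493]
orientation: [-2.221, -2.222, 0.002]
contact_force: [-1.9, 0.7, -1.8]
grip_width: 0.0171
```

Inserting freely. I'll continue to the seat (TCP about .115).

Emit:
{"fn": "send_rows", "kwargs": {"deltas": [[0.1,0,0,0.04,0,0,0],[0.1,0,0,0.08,0,0,0],[0.1,0,0,0.12,0,0,0],[0.1,0,0,0.16,0,0,0],[0.1,0,0,0.2,0,0,0],[0.1,0,0,0.215,0,0,0],[0.1,0,0,0.215,0,0,0],[0.1,0,0,0.215,0,0,0]]}}

```text
clock: 10.65
tcp_pos: [0.5101, 0.2144, 0.1177]
orientation: [-2.221, -2.221, 0.002]
contact_force: [-1.7, 0.4, -2.0]
grip_width: 0.0166
```

Emit:
{"fn": "send_rows", "kwargs": {"deltas": [[0.1,0,0,0.008,0,0,0],[0.1,0,0,0.016,0,0,0],[0.1,0,0,0.016,0,0,0],[0.4,0,0,0.016,0,0,0],[0.4,0,0,0.016,0,0,0],[0.4,0,0,0.016,0,0,0],[0.4,0,0,0.016,0,0,0],[0.4,0,0,0.016,0,0,0],[0.4,0,0,-0.1,0,0,0],[0.4,0,0,-0.25,0,0,0],[0.4,0,0,-0.4,0,0,0],[0.4,0,0,-0.5,0,0,0],[0.4,0,0,-0.5,0,0,0],[0.4,0,0,-0.5,0,0,0]]}}

```text
clock: 11.82
tcp_pos: [0.511, 0.2149, 0.1937]
orientation: [2.221, 2.221, 0.003]
contact_force: [-0.5, 0.5, -0.5]
grip_width: 0.034
```

```bash
python3 - <<'E'
from h import *
g=grab('side')
o=r.get_obs();t=o['tcp_pos'];print(o['clock'],t,o['contact_force'],o['grip_width'])
cv2.imwrite('pics/side5c.png',cv2.resize(g['pixels'][110:240,150:280,::-1],None,fx=4.5,fy=4.5,interpolation=cv2.INTER_CUBIC))
E
```

```text
11.8667 [0.51026997 0.21469371 0.19280768] [-1.0874601  -0.38215398 -0.31773784] 0.034483911259862755
```

View pics/side5c.png

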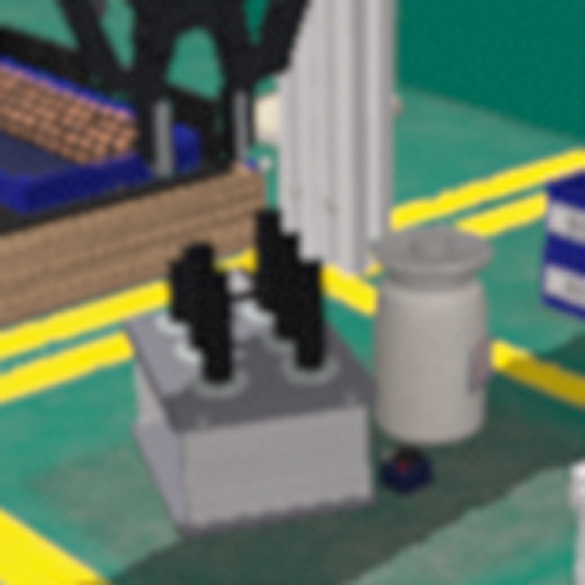

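Emit:
{"fn": "send_rows", "kwargs": {"deltas": [[0.4,0.13,0.018,0,0,0,0],[0.4,0.26,0.037,0,0,0,0],[0.4,0.26,0.037,0,0,0,0],[0.4,0.26,0.037,0,0,0,0],[0.4,0.26,0.037,0.12,0,0,0],[0.4,0.26,0.037,0.25,0,0,0],[0.4,0.26,0.037,0.38,0,0,0],[0.4,0.26,0.037,0.5,0,0,0],[0.4,0.26,0.037,0.59,0,0,0],[0.4,0.26,0.037,0.59,0,0,0],[0.4,0.26,0.037,0.59,0,0,0]]}}

```text
clock: 12.78
tcp_pos: [0.5176, 0.2532, 0.106]
orientation: [2.223, 2.219, 0.004]
contact_force: [-4.3, -1.3, 15.3]
grip_width: 0.0339
```

Emit:
{"fn": "send_rows", "kwargs": {"deltas": [[0.1,0,0,0,0,0,0],[0.1,0,0,0,0,0,0],[0.1,0,0,0,0,0,0],[0.1,0,0,0,0,0,0],[0.1,0,0,0,0,0,0],[0.1,0,0,0,0,0,0]]}}

```text
clock: 13.28
tcp_pos: [0.5181, 0.2535, 0.1066]
orientation: [2.222, 2.219, 0.006]
contact_force: [-2.0, -0.6, 17.8]
grip_width: 0.0168
```

Emit:
{"fn": "send_rows", "kwargs": {"deltas": [[0.1,0,0,-0.02,0,0,0],[0.1,0,0,-0.04,0,0,0],[0.1,0,0,-0.07,0,0,0],[0.1,0,0,-0.1,0,0,0],[0.1,0,0,-0.1,0,0,0]]}}

```text
clock: 13.7
tcp_pos: [0.5162, 0.2535, 0.1201]
orientation: [2.222, 2.221, 0.0]
contact_force: [0.4, -0.0, -0.8]
grip_width: 0.017
```

```bash
python3 - <<'E'
from h import *
g=grab('side')
o=r.get_obs();t=o['tcp_pos'];print(o['clock'],t,o['contact_force'],o['moment'],o['grip_width'])
cv2.imwrite('pics/side6c.png',cv2.resize(g['pixels'][110:240,150:280,::-1],None,fx=4.5,fy=4.5,interpolation=cv2.INTER_CUBIC))
E
```

```text
13.75 [0.51605048 0.25350833 0.11975651] [ 0.5697905   0.081695   -0.89276842] [-0.05061759 -0.01511424  0.06800637] 0.016755630025701903
```

View pics/side6c.png

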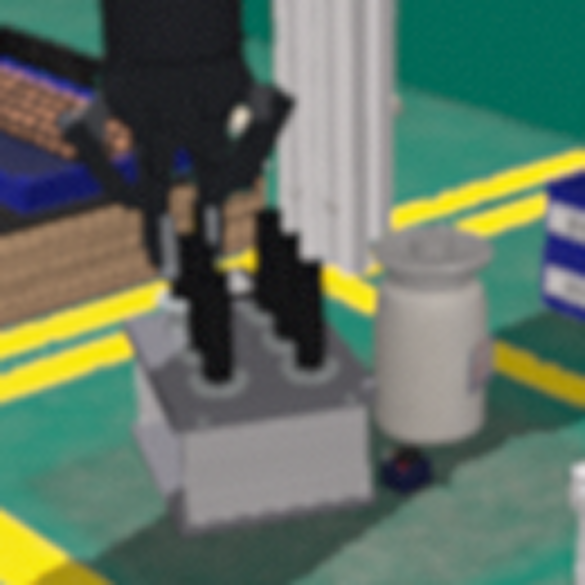

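Emit:
{"fn": "send_rows", "kwargs": {"deltas": [[0.1,0,0,-0.1,0,0,0],[0.1,0,0,-0.25,0,0,0],[0.1,0,0,-0.4,0,0,0],[0.1,0,0,-0.55,0,0,0],[0.1,0,0,-0.7,0,0,0],[0.1,0,0,-0.85,0,0,0],[0.1,0,0,-1,0,0,0],[0.1,0,0,-1,0,0,0],[0.1,0,0,-1,0,0,0]]}}

```text
clock: 14.5
tcp_pos: [0.5164, 0.2539, 0.2703]
orientation: [2.221, 2.222, 0.003]
contact_force: [0.1, 0.2, -1.3]
grip_width: 0.0164
```

Emit:
{"fn": "send_rows", "kwargs": {"deltas": [[0.1,-0.14,0.09,0,0,0,0],[0.1,-0.28,0.18,0,0,0,0],[0.1,-0.42,0.27,0,0,0,0],[0.1,-0.56,0.36,0,0,0,0],[0.1,-0.7,0.45,0,0,0,0],[0.1,-0.84,0.54,0,0,0,0],[0.1,-0.95,0.6,0,0,0,0],[0.1,-1,0.623,0,0,0,0],[0.1,-1,0.623,0,0,0,0]]}}

```text
clock: 15.25
tcp_pos: [0.6093, 0.101, 0.2682]
orientation: [2.226, 2.217, -0.004]
contact_force: [-0.3, 0.2, 0.0]
grip_width: 0.017
```

Emit:
{"fn": "send_rows", "kwargs": {"deltas": [[0.1,-0.14,0,0,0,0,0],[0.1,-0.28,0,0,0,0,0],[0.1,-0.4,0,0,0,0,0],[0.1,-0.42,0,0,0,0,0],[0.1,-0.42,0,0.15,0,0,0],[0.1,-0.42,0,0.25,0,0,0],[0.1,-0.42,0,0.25,0,0,0],[0.1,-0.42,0,0.25,0,0,0]]}}

```text
clock: 15.92
tcp_pos: [0.6085, 0.0426, 0.2312]
orientation: [-2.218, -2.222, 0.003]
contact_force: [-0.4, -1.0, -1.3]
grip_width: 0.0166
```

```bash
python3 - <<'E'
from h import *
g=grab('side')
o=r.get_obs();t=o['tcp_pos'];print(o['clock'],t,o['contact_force'],o['grip_width'],o['orientation'])
a=g['pixels'][90:240,200:350,::-1]
cv2.imwrite('pics/side7c.png',cv2.resize(a,None,fx=4,fy=4,interpolation=cv2.INTER_CUBIC))
print(proj(g,[[t[0],t[1],t[2]-d] for d in(.028,.032,.06,.09)]).round(1).tolist())
E
```

```text
15.9667 [0.60932972 0.04215533 0.23217934] [ 0.71965297 -0.46672811 -0.19064329] 0.0168907426576423 [-2.21911992e+00 -2.22283278e+00  1.90755555e-04]
[[268.0, 154.2], [267.9, 156.0], [267.4, 168.4], [266.9, 181.3]]
```

View pics/side7c.png

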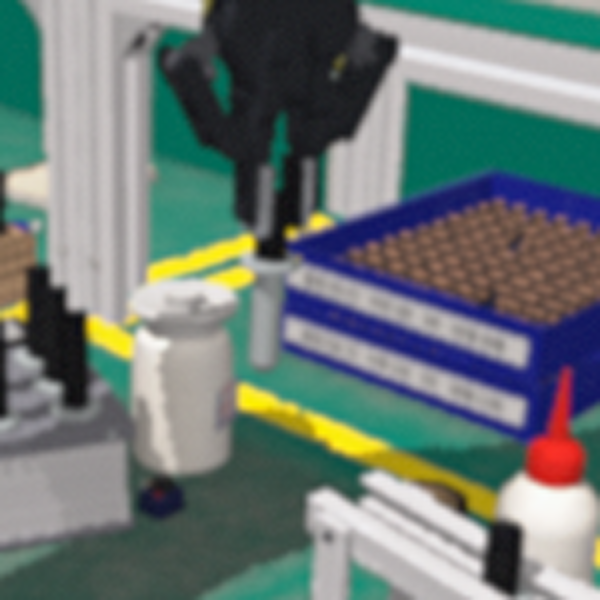

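Emit:
{"fn": "send_rows", "kwargs": {"deltas": [[0.1,0,0,0.15,0,0,0],[0.1,0,0,0.3,0,0,0],[0.1,0,0,0.45,0,0,0],[0.1,0,0,0.6,0,0,0],[0.1,0,0,0.7,0,0,0],[0.1,0,0,0.755,0,0,0],[0.1,0,0,0.755,0,0,0],[0.1,0,0,0.755,0,0,0],[0.1,0,0,0.755,0,0,0]]}}

```text
clock: 16.72
tcp_pos: [0.6106, 0.0408, 0.1204]
orientation: [2.22, 2.221, 0.003]
contact_force: [1.1, -0.0, -0.0]
grip_width: 0.0168
```

```bash
python3 - <<'E'
from h import *
g=grab('side')
o=r.get_obs();t=o['tcp_pos'];print(o['clock'],t,o['contact_force'],o['orientation'])
a=g['pixels'][130:280,220:370,::-1]
cv2.imwrite('pics/side8c.png',cv2.resize(a,None,fx=4,fy=4,interpolation=cv2.INTER_CUBIC))
print(proj(g,[[t[0],t[1],t[2]-d] for d in(.028,.032,.06,.09)]).round(1).tolist())
im=g['pixels'].astype(int).mean(2).astype(int)
for row in range(200,226,4): print(row,im[row,250:285].tolist())
E
```

```text
16.7667 [0.61055259 0.04078937 0.1203893 ] [ 0.33479475 -0.32425744 -1.46242415] [2.22037446 2.22053705 0.00346272]
[[266.9, 202.0], [266.8, 203.6], [266.4, 214.7], [265.9, 226.3]]
200 [161, 161, 156, 153, 149, 142, 129, 100, 75, 93, 137, 162, 148, 99, 46, 20, 16, 19, 19, 22, 52, 86, 94, 80, 65, 62, 67, 74, 81, 85, 96, 106, 111, 116, 114]
204 [159, 158, 155, 152, 146, 135, 113, 85, 70, 83, 120, 154, 173, 182, 188, 184, 177, 168, 165, 164, 164, 160, 134, 101, 77, 67, 67, 64, 62, 63, 64, 60, 61, 59, 61]
208 [97, 90, 81, 74, 69, 65, 65, 67, 68, 66, 66, 65, 78, 100, 114, 124, 127, 129, 125, 111, 86, 69, 64, 65, 65, 66, 69, 70, 71, 69, 65, 64, 64, 64, 63]
212 [74, 74, 73, 71, 73, 70, 70, 72, 73, 73, 73, 77, 103, 143, 160, 163, 156, 144, 127, 106, 80, 68, 67, 68, 68, 68, 73, 89, 104, 127, 155, 168, 152, 122, 92]
216 [70, 71, 72, 75, 73, 73, 72, 75, 73, 72, 70, 83, 114, 145, 160, 164, 156, 144, 125, 97, 77, 69, 72, 71, 70, 70, 105, 157, 185, 198, 210, 223, 229, 232, 232]
220 [73, 71, 72, 72, 72, 73, 75, 76, 75, 75, 71, 89, 125, 151, 161, 161, 153, 139, 120, 93, 73, 74, 75, 73, 73, 81, 119, 159, 177, 185, 196, 209, 223, 226, 225]
224 [72, 72, 70, 72, 70, 73, 72, 70, 70, 68, 69, 91, 131, 157, 163, 162, 152, 135, 112, 86, 72, 75, 85, 96, 102, 106, 111, 120, 141, 160, 147, 115, 115, 151, 176]
```

Emit:
{"fn": "send_rows", "kwargs": {"deltas": [[0.1,0,-0.005,0.01,0,0,0],[0.1,-0.06,0.002,0.01,0,0,0],[0.1,-0.12,0.01,0.01,0,0,0],[0.1,-0.18,0.018,0.01,0,0,0],[0.1,-0.24,0.026,0.01,0,0,0],[0.1,-0.3,0.034,0.01,0,0,0],[0.1,-0.35,0.04,0.01,0,0,0],[0.1,-0.38,0.044,0.01,0,0,0],[0.1,-0.38,0.044,0.01,0,0,0]]}}

```text
clock: 17.52
tcp_pos: [0.6161, -0.0183, 0.1174]
orientation: [2.224, 2.218, -0.001]
contact_force: [1.1, -0.6, -0.1]
grip_width: 0.0165
```

Emit:
{"fn": "send_rows", "kwargs": {"deltas": [[0.1,-0.06,0.008,0,0,0,0],[0.1,-0.12,0.016,0,0,0,0],[0.1,-0.18,0.023,0,0,0,0],[0.1,-0.24,0.031,0,0,0,0],[0.1,-0.31,0.04,0,0,0,0],[0.1,-0.31,0.04,0,0,0,0],[0.1,-0.31,0.04,0,0,0,0]]}}

```text
clock: 18.1
tcp_pos: [0.622, -0.0641, 0.1174]
orientation: [2.223, 2.219, -0.0]
contact_force: [0.1, 0.3, -0.2]
grip_width: 0.0165
```

```bash
python3 - <<'E'
from h import *
o=r.get_obs();t=o['tcp_pos'];print(o['clock'],t,o['contact_force'])
E
```

```text
18.1 [ 0.62197799 -0.06410858  0.11736588] [ 0.05730373  0.31917703 -0.15111592]
```

Emit:
{"fn": "send_rows", "kwargs": {"deltas": [[0.1,0,0,0.006,0,0,0],[0.1,0,0,0.006,0,0,0],[0.4,0,0,0.006,0,0,0],[0.4,0,0,0.006,0,0,0],[0.4,0,0,0.006,0,0,0],[0.4,0,0,0.006,0,0,0],[0.4,0,0,0.006,0,0,0],[0.4,0,0,-0.1,0,0,0],[0.4,0,0,-0.25,0,0,0],[0.4,0,0,-0.45,0,0,0],[0.4,0,0,-0.65,0,0,0],[0.4,0,0,-0.85,0,0,0],[0.4,0,0,-1,0,0,0],[0.4,0,0,-1,0,0,0]]}}

```text
clock: 19.27
tcp_pos: [0.6246, -0.0637, 0.2727]
orientation: [2.218, 2.217, 0.01]
contact_force: [0.5, -0.4, 0.8]
grip_width: 0.034
```

Emit:
{"fn": "send_rows", "kwargs": {"deltas": [[0.4,0.2,-0.2,0,0,0,0],[0.4,0.4,-0.4,0,0,0,0],[0.4,0.6,-0.6,0,0,0,0],[0.4,0.8,-0.6,0,0,0,0],[0.4,1,-0.6,0,0,0,0],[0.4,1,-0.6,0,0,0,0]]}}

```text
clock: 19.77
tcp_pos: [0.531, 0.0948, 0.2667]
orientation: [-2.209, -2.23, -0.003]
contact_force: [-0.3, 1.0, -0.7]
grip_width: 0.034
```

```bash
python3 - <<'E'
from h import *
g=grab('side');f=grab('top')
o=r.get_obs();print(o['clock'],o['tcp_pos'],o['contact_force'])
a=cv2.resize(g['pixels'][145:305,165:375,::-1],None,fx=2.85,fy=2.85,interpolation=cv2.INTER_CUBIC)[:, :600]
b=cv2.resize(f['pixels'][165:255,165:365,::-1],None,fx=1.6*1.87,fy=1.6,interpolation=cv2.INTER_CUBIC)[:140,:600]
b=cv2.resize(f['pixels'][175:250,170:360,::-1],(356,140),interpolation=cv2.INTER_CUBIC)
c=np.zeros((a.shape[0]+140,a.shape[1],3),np.uint8);c[:a.shape[0]]=a;c[a.shape[0]:,:356]=b
cv2.imwrite('pics/fin.png',c);print(c.shape)
E
```

```text
19.8667 [0.53163736 0.08859251 0.26687293] [-0.10973533 -0.67523809 -0.38525162]
(596, 598, 3)
```

View pics/fin.png

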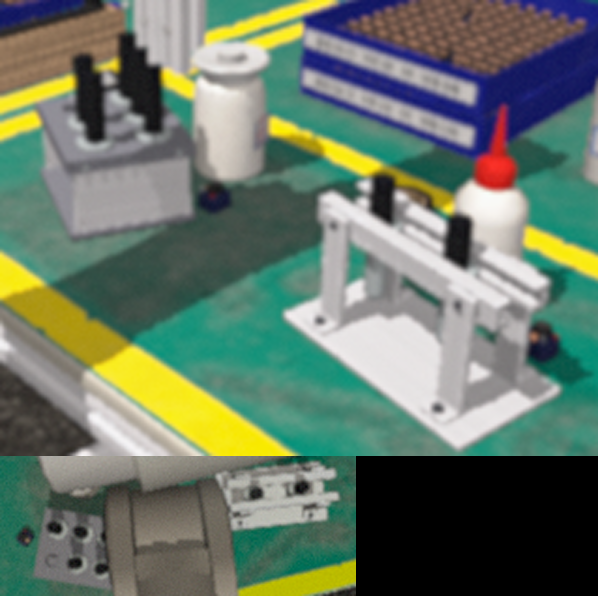

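```bash
python3 - <<'E'
from h import *
g=grab('side');f=grab('top')
rc=np.array([.629,-.1065]);ya=np.array([-.125,.992])
for uv in((383,180),(459,220)):
    p=ray(g,(uv[0]/2.85+165-.3,uv[1]/2.85+145-.3),.125);d=p[:2]-rc;print('short',p.round(4),'rail y',(d@ya).round(4))
p=ray(g,(83/2.85+164.7,58/2.85+144.7),.139);print('tall top',p.round(4))
m=(f['pixels'].max(2)<60).astype(np.uint8)[160:250,165:365]
n,l,s,c=cv2.connectedComponentsWithStats(m)
for i in range(1,n):
    if 12<s[i,4]<80: print((c[i]+[165,160]).round(1),ray(f,c[i]+[165,160],.115).round(4)[:2])
o=r.get_obs();print(o['clock'],np.abs(o['qvel']).max());r.hand_in()
E
```

```text
short [ 0.6192 -0.0641  0.125 ] rail y 0.0433
short [ 0.6304 -0.1325  0.125 ] rail y -0.0259
tall top [0.5082 0.2084 0.139 ]
[330.5 191.4] [ 0.632  -0.1293]
[242.6 194.3] [0.6199 0.1237]
[306.1 194.6] [ 0.6219 -0.0589]
[198.5 212.8] [0.5651 0.248 ]
[212.2 215.2] [0.5589 0.209 ]
[183.1 216.9] [0.5531 0.2913]
[209.4 232. ] [0.5114 0.2158]
[223.4 234.8] [0.504  0.1759]
[357.2 247.6] [ 0.4731 -0.2033]
19.9667 0.014391969259075068
the job is handed in; nothing more can be done
```

I swapped the two tubes and handed the job in at about 20 s. No verdict came back.

- **Tall tube:** I slid it out of the rail's +y end and set it in the free front-middle hole of the rack. It now stands about 2 mm from that hole's axis in the top view, and up to about 6 mm in the coarser side view, which is at the 6 mm limit. It went down with about 2 N of force and looks level with its neighbours.
- **Short tube:** I brought it from the rack's front-left hole and slid it into the rail. It hangs about 43–48 mm from the rail's middle, and the other short tube is still at about −25 mm, so both are inside the 76 mm limit.
- **Rest of the scene:** Of the other tall tubes, the three I measured again had moved less than 1 mm. The fourth was partly hidden by the arm in the top view, but looks in place from the side. The bottles and coil units in the side picture look untouched. I did not check tape_2 or the adapter block.

Two things did not go as intended:
- **First move:** I gave a sideways shift with the wrong sign. It went through clear space and I corrected it.
- **Lowering onto the short tube:** The tool read 15–18 N upward. It was probably a finger linkage pressing on a neighbouring cap. That is below the 40 N limit, and it vanished on lifting.

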